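# Pass a painted vase through the dust lock of a drying box

## Task

Pass the narrow-necked vase into the drying box through its dust lock: stand it upright on the tray in the lock through the open outer door, shut the outer door fully, and only then lift the inner door all the way. With the release pin, reach down through the small hole and press the hidden catch so that the spring tray carries the vase into the box, then shut the inner door fully and stand the pin back in its wooden block; the vase ends upright on the tray with both doors shut. Never have both doors open together, do not tip the vase, and do not disturb the other things on the desk.

Things in the scene. Friction and masses are not known exactly. Their poses are not given: they have to be found in the camera images.
- vase: The vase to pass: small, 70 mm tall, 120 g; round blue belly 50 mm wide (base 42 mm) and above it a straight bare copper neck 22 mm in diameter, from 42 to 70 mm above the base. The only narrow-necked thing. Origin: centre of the underside, z up along the neck. It starts upright on the desk, among the others, in any of several places.
- lock: Fixed drying box, 118 mm high, 132 mm wide (its x). Origin on the desk under the centre of the lock chamber; +x: the way the outer door opens; +y: from chamber to box. Chamber: x, y from -61 to 61 mm, open-topped, rim 112 mm up. y -127 to -62: closed grey housing of the catch. y 75 to 229: clear closed box. Rails carry the open outer door to x = 190 mm. Place and yaw vary.
- outer_door (a joint): Outer door: flat clear sliding panel with an aluminium frame, roof of the chamber. Value in m: 0 shut, 0.125 fully open (slid along the lock's +x). It starts open, at 0.105 to 0.125. Slides with about 2 N of friction and stays where left.
- outer_grip (a point): Centre of the top of the outer door's grip: a black upright square stub 16 x 16 mm, 32 mm tall, standing on the door panel; this point is 150 mm above the desk; it moves with the door. At lock x = 20 mm when shut. Axes as the lock's.
- inner_door (a joint): Inner door: dark steel upright plate between chamber and box, lifted straight up. Value in m: 0 shut (as at the start), 0.085 fully up. Friction of about 5 N holds it where it is left; pushing its grip down shuts it.
- inner_grip (a point): Centre of the top of the inner door's grip: a black upright square stub 16 x 16 mm, 32 mm tall, on the upper edge of the door at lock y = 66 mm; this point is 150 mm above the desk when shut; moves up with the door.
- tray (a joint): Spring-loaded tray. Value in m: 0 held by the catch in the chamber (as at the start), 0.145 carried into the box along the lock's +y. Once the catch is pressed it travels by itself in about 1 s if the inner door is up; the shut inner door blocks it.
- tray_floor (a point): Centre of the tray's floor, 35 mm above the desk, in the middle of the chamber at the start; axes as the lock's. The tray is 90 x 90 mm (82 mm inside) with a rim 8 mm above its floor.
- pin_hole (a point): Centre of the mouth of the access hole in the roof of the catch housing, 118 mm above the desk, at lock x 0, y -94.5 mm. The hole is 16 mm in diameter, vertical; z points up out of it.
- catch (a joint): Hidden catch: a steel disc 26 mm wide, its top 45 mm below the mouth of the hole at the start. Value in m: 0 at rest, grows as it is pressed down, end stop at 0.014; the tray is freed at about 0.009. Press it fully down; it springs back; pressing takes about 3 N at first and 7 N at the stop.
- pin: Release pin: steel shaft 8 mm in diameter and 75 mm long below a round wooden handle 20 mm in diameter and 50 mm long; 125 mm in all, 50 g. Origin at the tip, z up towards the handle (handle from 75 to 125 mm along z). It starts upright in the stand, hanging by the handle's shoulder, tip 10 mm above the desk.
- pin_tip (a point): The tip of the release pin (same point as its origin).
- stand: Fixed wooden block 50 x 50 mm, 85 mm high, with a vertical through hole of 14 mm in its centre for the pin. Origin: centre of the underside. Its place varies.
- bottle: Bystander: clear water bottle with a blue cap, 62 mm in diameter, 160 mm tall, the tallest loose thing. Origin: centre of the underside.
- jar: Bystander: squat blue lidded jar, 66 mm wide, 58 mm tall. Origin: centre of the underside.
- pot: Bystander: small white paint pot, 36 mm in diameter, 34 mm tall. Origin: centre of the underside.
- bowl: Bystander: small open blue bowl, 68 mm wide, 45 mm tall. Origin: centre of the underside.
Mind the look-alikes: they are no part of the job. There is more than one size of the pin; the one meant has the size given above. Leave any green look-alike of the vase alone.

How it is judged (in metres and radians):
On the way, in this order (a step that is already met when the one before it is completed fails the run):
1. the vase stands upright on the tray in the lock, let go (x of vase in the frame of tray_floor between -0.03 and 0.03 m and y of vase in the frame of tray_floor between -0.03 and 0.03 m and z of vase in the frame of tray_floor between -0.006 and 0.006 m and angle between vase's own z axis and vertical below 0.15 rad and value of joint tray below 0.02 m and value of joint inner_door below 0.005 m and contact force between the fingers and vase below 0.1 N), for 0.1 s.
2. the outer door is shut with the vase on the tray (x of vase in the frame of tray_floor between -0.03 and 0.03 m and y of vase in the frame of tray_floor between -0.03 and 0.03 m and z of vase in the frame of tray_floor between -0.006 and 0.006 m and angle between vase's own z axis and vertical below 0.15 rad and value of joint tray below 0.02 m and value of joint each of outer_door, inner_door below 0.005 m), for 0.1 s.
3. the inner door is lifted all the way, the outer one shut (value of joint outer_door below 0.005 m and value of joint inner_door above 0.077 m), for 0.1 s.
4. the catch is pressed with the pin through the hole (value of joint outer_door below 0.005 m and value of joint catch above 0.005 m and z of pin_tip in the frame of pin_hole below -0.04 m and horizontal distance between pin_tip and pin_hole below 0.012 m).
5. the tray has carried the vase into the box (value of joint tray above 0.135 m and x of vase in the frame of tray_floor between -0.03 and 0.03 m and y of vase in the frame of tray_floor between -0.03 and 0.03 m and z of vase in the frame of tray_floor between -0.006 and 0.006 m and angle between vase's own z axis and vertical below 0.15 rad), for 0.1 s.
6. the inner door is shut behind it (all of step 5 and value of joint inner_door below 0.005 m), for 0.1 s.
At the end, for the whole second after the job is handed in: Tray in the box (joint over 0.135) with the vase upright on it (within 30 mm of its centre, tilt under 0.15 rad); both doors shut to within 5 mm; pin standing in its block (within 12 mm of its centre, tip 0 to 25 mm above the desk, tilt under 0.2 rad); vase and pin at rest (all of step 6 and value of joint outer_door below 0.005 m and horizontal distance between pin and stand below 0.012 m and angle between pin's own z axis and vertical below 0.2 rad and height (world z) of pin between 0 and 0.025 m and linear speed of each of vase, pin below 0.02 m/s); the robot touches nothing.
It fails at once if both doors open (more than 8 mm each) at the same time (value of joint each of outer_door, inner_door above 0.008 m).
It fails at once if the vase tipped by more than 0.6 rad (angle between vase's own z axis and vertical above 0.6 rad).
It fails at once if a bystander moved by more than 25 mm or tipped by more than 0.4 rad (distance of any of bottle, jar, pot, bowl from where it was at the start of the episode above 0.025 m or angle between any of bottle, jar, pot, bowl's own z axis and vertical above 0.4 rad).
It also fails if it takes over 72 s, if anything falls off the work surface, if the arm or the gripper's body presses on something with over 40 N, if the wrist force passes 120 N, or if a joint passes its speed limit or range.

## Robot

A 7-joint arm with a two-finger parallel gripper is mounted at the origin on the work surface. World frame = base frame: x ahead of the robot, y to its left, z up, the work surface at z = 0. Lengths are in mm, angles in rad, forces in N, time in s.
With the tool pointing down it reaches from about 350 to 900 mm from the base axis. Payload 8.1 kg.
Tool frame: the origin (TCP) lies on the centre line of the jaws, within the pads' length; the fingertips stand tcp_to_tips ahead of it and the grasp point (between the pads) lies 11 mm behind it (tcp_to_tips is the distance from the TCP to the fingertips, in mm); z points along the fingers, y is the line along which they close (so a half turn about z gives the same grasp; the last joint's range is limited). The gripper opens to 92 mm and grips with 3 to 60 N. Pads are 19 mm wide; open, the fingers measure 130 mm over their backs; the gripper's body (75 mm by 190 mm) begins 47 mm behind the grasp point.
Start: joints at [-1.449, 0.434, 0.025, 1.573, -0.012, 1.134, -0.075], TCP at [139.346, 609.281, 234.742] pointing down, gripper open.
Joint ranges: [-2.62, 2.62], [-0.44, 2.09], [-1.27, 1.32], [0.08, 2.57], [-1.32, 4.46], [0.12, 2], [-2.74, 2.74]. Speed limits (rad/s): [2.22, 2.22, 3.01, 3.01, 3.14, 3.14, 3.14].

## Interface

Orientations are given as a unit quaternion [w, x, y, z].
In Python, from station import * gives the robot as it stands.
- The arm moves only by the tool play_rows, never from a script. Its argument "rows" is a list of rows, each a list of 7 numbers: the shift along the tool's x, y, z in mm, then the turn, a rotation vector about the tool's x, y, z in degrees, then the opening, from -1 (shut) to 1 (fully open). A call has 1 to 8 rows; each row shifts and turns the commanded pose from where the row before left it, along the tool's axes as they then stand; what a row does not reach is not made up. A row lasts 1/8 s, in which the tool goes at most 62.5 mm and 10.7 degrees, less where a joint would pass 70% of its speed; a pose out of reach is approached as far as the arm can. A call is refused whole if a number of a shift passes 62.5 or a number of a turn 10.7, either way. A call with a gripper value outside its range is refused whole. The fingers move at their own pace and stop on an object; "grip_force" is the grip in N (left out, the last holds). Time passes only in rows, so rows that do not move let the fingers close. It gives the time, the measured TCP pose, the force, the opening and the grip force at its end, in the units of the state.
- state(): the state, without advancing time (a new reading comes with each control period).
- capture(name): name is "scene" or "top" or "wrist"; returns the picture (400x640x3 uint8, red, green, blue); there is no depth.
- camera_info(name): a dict with "vfov" (degrees; the focal length in pixels is half the picture's height over the tangent of half this angle, whatever the lens; pixels are square), "cx", "cy" (the principal point, pixels), "eye" and "attitude" of the camera in the world. Camera axes: x right, y up, looking along -z (the intrinsics and any distortion apply to the point x, -y, -z); pixel columns grow to the right and rows downward; lengths in mm; the calibration is good to about 2 mm. The wrist camera is an equidistant fisheye: a pixel r from the principal point sees the ray r / f radians off the axis. A picture is of the moment at which its call begins: read the wrist's pose just before it. camera_info takes no time and is no camera call; for the wrist camera it gives the pose at the moment of the call.
- hand_in(): hands the job in; it is judged then, once.
The state is a dict: "t": time; "joints": joint angles; "dq": joint speeds; "joint_efforts": joint torques, N m; "tool_pos": TCP position; "eef_rot": TCP orientation; "contact_force": force on the tool from outside, world axes, zero at the start; "moment": the same for the moment, N m; "width": finger opening in mm; "grasp_force": force on a finger pad.
Only numpy, scipy, OpenCV 4.12 (cv2) and the standard library are available. Lean on these libraries where they do the work, as an engineer would, in place of code of your own. Each camera call takes 0.05 s, during which the arm holds its last target. There are 200 camera calls.

## Working session

There is one attempt and no reset: what is moved stays moved. The work goes in short steps, Python scripts to look and compute and a tool call to move; the robot and the scene stay as the last step left them, time stands still between calls to the robot, and variables do not carry over. Pictures are saved under pics/ and viewed, at most 10 in all, crops included, and the job is handed in when it is done.

Besides the shell and the picture viewer there is one more tool, called as name(argument=value, ...), one argument or row to a line, values as JSON. play_rows: Moves the arm, as the interface text tells. Its arguments: {"type":"object","properties":{"rows":{"type":"array"},"grip_force":{"type":"number"}},"required":["rows"]}

```bash
ls; mkdir -p pics; python3 - <<'E'
from station import *
import cv2
for n in ("scene","top"):
    im=capture(n); cv2.imwrite(f"pics/{n}0.png",im[:,:,::-1]); print(n,camera_info(n))
print(camera_info("wrist")); s=state(); print(s)
E
```

```text
pics
scene {'vfov': 47.430180531494955, 'cx': 322.2579371359023, 'cy': 198.56618772178905, 'eye': array([698.51648983, 296.47151456, 819.65449972]), 'attitude': array([0.27425273, 0.07138738, 0.25367179, 0.92484588])}
top {'vfov': 53.58372690023994, 'cx': 319.5458574330272, 'cy': 198.3291996558573, 'eye': array([377.65075685, -83.60819968, 997.98917314]), 'attitude': array([ 0.70681673,  0.04142545, -0.02602665, -0.70570295])}
{'vfov': 65.70646984690485, 'cx': 318.73543211868645, 'cy': 201.10619942913547, 'eye': array([ 67.96082892, 626.26257827, 384.14930077]), 'attitude': array([ 0.77407684, -0.10852339, -0.08594523,  0.61777111])}
{'t': 0.1, 'joints': array([-1.44860288,  0.43513565,  0.02498204,  1.57399065, -0.01159876,
        1.13398903, -0.0751043 ]), 'dq': array([-0.00079707, -0.0008604 , -0.00152348, -0.0014861 , -0.00221949,
       -0.00052688, -0.00114865]), 'joint_efforts': array([ 3.16194179e-03, -6.69128609e+01,  9.88012366e-01, -3.15147650e+01,
       -6.05361722e-02,  3.74680466e-02,  6.41088445e-05]), 'tool_pos': array([139.27347688, 608.83780963, 234.04048637]), 'eef_rot': array([-1.22351011e-05,  1.12200279e-01,  9.93685374e-01, -6.88729614e-04]), 'contact_force': array([ 0.21540216, -1.02630084,  0.86010214]), 'moment': array([-0.02987811,  0.07051044, -0.01593402]), 'grasp_force': 0.0, 'width': 91.71012406084648}
```

View pics/scene0.png

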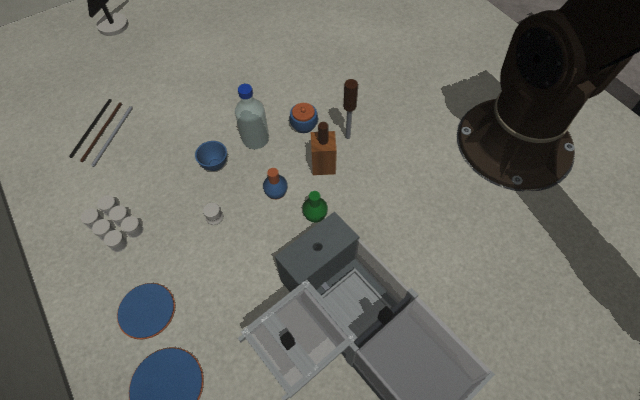

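View pics/top0.png

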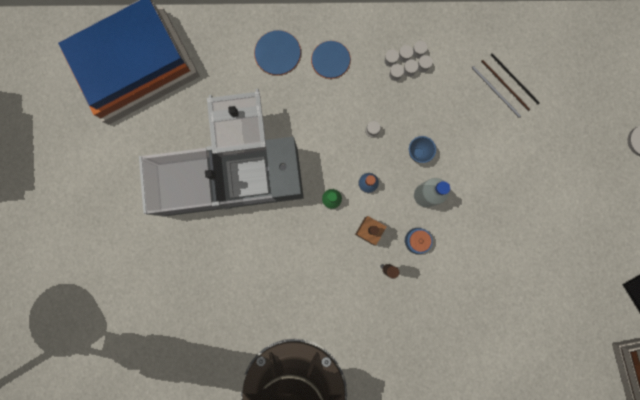

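```bash
python3 - <<'E'
import station
print([n for n in dir(station) if n[0]!='_'], getattr(station,'tcp_to_tips',None))
E
```

```text
['PlanningError', 'camera_info', 'capture', 'hand_in', 'state', 'tcp_to_tips'] 8.0
```

Scene: vase (blue belly, copper neck) at about (275,183), green look-alike (315,207), stand with pin (323,150), decoy pin (349,105), lock housing hole (318,247). Top: vase (369,182), stand (372,230), lock hole (282,166), grips (233,111) and (210,174).

```bash
python3 - <<'E'
import cv2,numpy as np
a=cv2.imread("pics/scene0.png")[205:400,235:495]; b=cv2.imread("pics/top0.png")[85:220,135:405]
a=cv2.resize(a,None,fx=3,fy=3,interpolation=cv2.INTER_CUBIC); b=cv2.resize(b,(800,400),interpolation=cv2.INTER_CUBIC)
cv2.imwrite("pics/sc.png",a); cv2.imwrite("pics/tc.png",b)
E
```

```text
(no output)
```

View pics/sc.png

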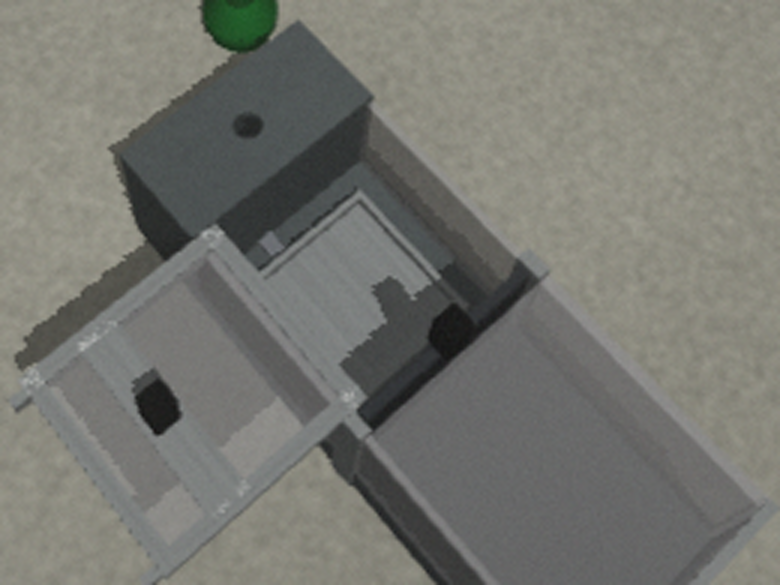

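View pics/tc.png

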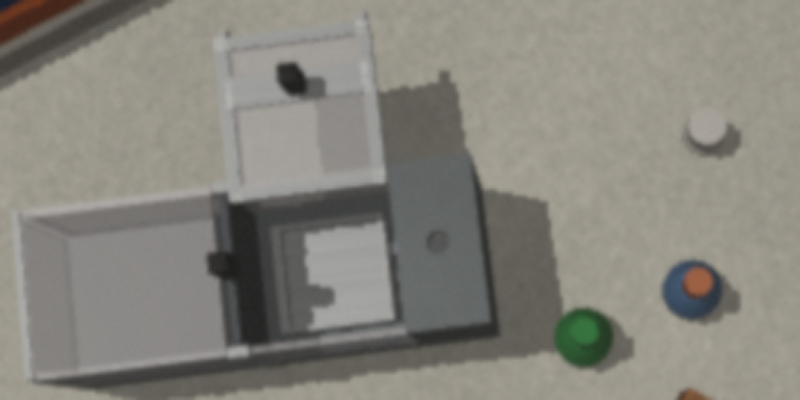

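```bash
cat > h.py <<'E'
from station import *
import numpy as np, cv2
from scipy.spatial.transform import Rotation as R
from scipy.optimize import least_squares
def rot(q): return R.from_quat([q[1],q[2],q[3],q[0]])
def ray(ci,px,fish=False):
    f=200/np.tan(np.radians(ci['vfov']/2)); u=(px[0]-ci['cx']);v=(px[1]-ci['cy'])
    if fish:
        r=np.hypot(u,v)+1e-9; th=r/f; d=np.array([u/r*np.sin(th),-v/r*np.sin(th),-np.cos(th)])
    else: d=np.array([u/f,-v/f,-1.])
    return np.array(ci['eye']),rot(ci['attitude']).apply(d/np.linalg.norm(d))
def onz(ci,px,z,fish=False):
    e,d=ray(ci,px,fish); return e+d*(z-e[2])/d[2]
def tri(rs):
    A=np.zeros((3,3));b=np.zeros(3)
    for e,d in rs: P=np.eye(3)-np.outer(d,d);A+=P;b+=P@e
    return np.linalg.solve(A,b)
def pix(ci,p,fish=False):
    f=200/np.tan(np.radians(ci['vfov']/2)); c=rot(ci['attitude']).inv().apply(np.array(p)-ci['eye'])
    x,y=c[0],-c[1]; 
    if fish:
        r=np.hypot(x,y);s=f*np.arctan2(r,-c[2])/max(r,1e-9)
    else: s=f/-c[2]
    return np.array([ci['cx']+s*x,ci['cy']+s*y])
E
python3 - <<'E'
from h import *
T=camera_info("top");S=camera_info("scene")
cr=lambda x,y:(x/2.963+135,y/2.963+85)
cs=lambda x,y:(x/3+235,y/3+205)
obs=[(T,cr(437,241),(0,-94.5,118)),(T,cr(470,155),(66,-127,118)),(T,cr(491,327),(-66,-127,118)),(T,cr(15,213),(66,229,118)),(T,cr(30,380),(-66,229,118)),
(S,cs(248,125),(0,-94.5,118)),(S,cs(300,22),(-66,-127,118)),(S,cs(371,98),(-66,-62,118)),(S,cs(115,153),(66,-127,118)),(S,cs(770,508),(-66,229,118))]
M=np.array([onz(c,p,q[2])[:2] for c,p,q in obs]);L=np.array([q[:2] for _,_,q in obs],float)
def f(v):
    c,s=np.cos(v[2]),np.sin(v[2]);return (L@np.array([[c,s],[-s,c]])+v[:2]-M)
r=least_squares(lambda v:f(v).ravel(),[500,100,0],loss='soft_l1',f_scale=3)
print(r.x,np.degrees(r.x[2]));print(np.round(f(r.x),1))
for n,a,b in [("vaseneck",cr(698,279),(272.5,172)),("pintop",(374.5,229),(323,125)),("pot",cr(708,125),(212,207)),("bottlecap",(442,187),(245,87)),("outergrip",cr(293,80),cs(163,400)),("innergrip",cr(219,263),cs(450,322)),("greentop",cr(584,329),(314,195)),("decoy",(386,267),(350,83)),("bowl",(423,149),(211,148)),("jar",(421,241),(303,110))]:
    print(n,tri([ray(T,a),ray(S,b)]).round(1))
a=capture("top")
hsv=cv2.cvtColor(a,cv2.COLOR_RGB2HSV)
m=cv2.inRange(hsv,(3,110,60),(16,255,255));n,_,st,ce=cv2.connectedComponentsWithStats(m)
for i in range(1,n):
    if st[i,4]>15 and st[i,0]>320: print(st[i],ce[i],onz(T,ce[i],70).round(1),onz(T,ce[i],85).round(1))
E
```

```text
[5.22709908e+02 1.12534433e+02 1.26313452e-01] 7.237227711150445
[[ 0.3 -0.7]
 [ 3.2 -0. ]
 [ 4.7  0.4]
 [ 2.8  3.2]
 [ 0.4  4. ]
 [-0.6 -2. ]
 [-0.8 -3.7]
 [-2.6 -2.1]
 [-2.1  0.1]
 [-4.3  1.5]]
vaseneck [ 511.8 -183.4   69.8]
pintop [ 392.9 -183.4  135.5]
pot [ 645.6 -196.2   39.3]
bottlecap [ 481.6 -322.7  167.8]
outergrip [654.6 128.9 134.5]
innergrip [514.  177.4 143.9]
greentop [471.8 -92.8  71.1]
decoy [ 317.7 -200.7  190.3]
bowl [ 586.3 -310.5   61.2]
jar [ 367.2 -303.7   48.7]
[366 176   9   9  65] [370.03076923 179.95384615] [ 510.1 -182.2   70. ] [ 507.9 -180.6   85. ]
[357 217  29  27 458] [370.70305677 230.14847162] [ 392.1 -182.7   70. ] [ 391.8 -181.1   85. ]
[410 231  21  20 315] [420.17777778 240.58095238] [ 368.2 -296.8   70. ] [ 368.4 -293.4   85. ]
[387 267  11  10  82] [392.06097561 271.48780488] [ 297.2 -230.8   70. ] [ 298.5 -228.5   85. ]
[632 352   8  30 111] [636.47747748 364.27027027] [  95.8 -769.9   70. ] [ 100.3 -758.8   85. ]
```

```bash
cat >> h.py <<'E'
LOCK=[522.7,112.5,0.1263]
def lock(x,y,z):
    c,s=np.cos(LOCK[2]),np.sin(LOCK[2]);return np.array([LOCK[0]+c*x-s*y,LOCK[1]+s*x+c*y,z])
def plan(p,yaw=None,n=None,vmax=60):
    """rows to bring TCP to p, tool-y line at yaw deg (world), pointing down, from the measured pose"""
    s=state(); q0=rot(s['eef_rot']); p0=s['tool_pos']
    y0=np.degrees(np.arctan2(*q0.apply([0,1,0])[[1,0]]))
    if yaw is None: yaw=y0
    d=(yaw-y0+90)%180-90; yaw=y0+d
    t=np.radians(yaw); yv=np.array([np.cos(t),np.sin(t),0]); zv=np.array([0,0,-1.]); xv=np.cross(yv,zv)
    q1=R.from_matrix(np.c_[xv,yv,zv]); w=(q0.inv()*q1).as_rotvec(degrees=True)
    D=np.array(p)-p0
    m=int(max(np.ceil(np.linalg.norm(D)/vmax),np.ceil(np.abs(w).max()/10.5),1)); n=max(n or 0,m)
    print('t',round(s['t'],2),'pos',p0.round(1),'yaw',round(y0,1),'F',s['contact_force'].round(1),'width',round(s['width'],1),'dist',D.round(1),'rows',n)
    q=q0
    for k in range(n):
        sh=q.inv().apply(D/n); print([*sh.round(1),*(w/n).round(2)]); q=q*R.from_rotvec(w/n,degrees=True)
E
python3 - <<'E'
from h import *
c=camera_info("wrist");print(rot(c['attitude']).apply([0,0,-1]),rot(c['attitude']).apply([1,0,0]))
plan([520,60,300],7.2,n=12)
E
```

```text
[ 0.26717067 -0.06161541 -0.96167737] [ 2.21947082e-01  9.75058374e-01 -8.11984469e-04]
t 0.15 pos [139.3 608.9 234.2] yaw 77.1 F [ 0.3 -0.1 -0. ] width 91.8 dist [ 380.7 -548.9   65.8] rows 12
[np.float64(-41.1), np.float64(-37.5), np.float64(-5.4), np.float64(-0.0), np.float64(0.0), np.float64(5.83)]
[np.float64(-44.7), np.float64(-33.2), np.float64(-5.4), np.float64(-0.0), np.float64(0.0), np.float64(5.83)]
[np.float64(-47.9), np.float64(-28.4), np.float64(-5.5), np.float64(-0.0), np.float64(0.0), np.float64(5.83)]
[np.float64(-50.5), np.float64(-23.4), np.float64(-5.5), np.float64(-0.0), np.float64(0.0), np.float64(5.83)]
[np.float64(-52.6), np.float64(-18.2), np.float64(-5.5), np.float64(-0.0), np.float64(0.0), np.float64(5.83)]
[np.float64(-54.2), np.float64(-12.8), np.float64(-5.5), np.float64(-0.0), np.float64(0.0), np.float64(5.83)]
[np.float64(-55.2), np.float64(-7.2), np.float64(-5.5), np.float64(-0.0), np.float64(0.0), np.float64(5.83)]
[np.float64(-55.6), np.float64(-1.5), np.float64(-5.5), np.float64(-0.0), np.float64(0.0), np.float64(5.83)]
[np.float64(-55.5), np.float64(4.1), np.float64(-5.5), np.float64(-0.0), np.float64(0.0), np.float64(5.83)]
[np.float64(-54.8), np.float64(9.7), np.float64(-5.5), np.float64(-0.0), np.float64(0.0), np.float64(5.83)]
[np.float64(-53.5), np.float64(15.2), np.float64(-5.5), np.float64(-0.0), np.float64(0.0), np.float64(5.83)]
[np.float64(-51.7), np.float64(20.6), np.float64(-5.5), np.float64(-0.0), np.float64(0.0), np.float64(5.83)]
```

play_rows(
  rows=[
    [-41,-37.5,-5.5,0,0,5.8,1],
    [-45,-33,-5.5,0,0,5.8,1],
    [-48,-28.5,-5.5,0,0,5.8,1],
    [-50.5,-23.5,-5.5,0,0,5.8,1],
    [-52.5,-18,-5.5,0,0,5.8,1],
    [-54,-13,-5.5,0,0,5.8,1],
    [-55,-7,-5.5,0,0,5.8,1],
    [-55.5,-1.5,-5.5,0,0,5.8,1],
  ],
)

```text
t: 1.15
tool_pos: [394.3, 242.6, 279.0]
eef_rot: [-0.0, 0.496, 0.868, 0.0]
contact_force: [1.8, 0.2, -0.1]
width: 92.0
grasp_force: 0.0
```

play_rows(
  rows=[
    [-55.5,4,-5.5,0,0,5.8,1],
    [-55,9.5,-5.5,0,0,5.8,1],
    [-53.5,15,-5.5,0,0,5.8,1],
    [-51.5,20.5,-5.5,0,0,5.8,1],
    [0,0,0,0,0,0,0.2],
    [0,0,0,0,0,0,0.2],
  ],
)

```text
t: 1.9
tool_pos: [520.4, 61.9, 300.3]
eef_rot: [-0.0, 0.659, 0.752, -0.0]
contact_force: [-0.8, 0.8, 0.6]
width: 76.3
grasp_force: 0.0
```

```bash
python3 - <<'E'
from h import *
import json
c=camera_info("wrist"); im=capture("wrist"); cv2.imwrite("pics/w1.png",im[:,:,::-1])
json.dump({k:np.array(v).tolist() for k,v in c.items()},open("w1.json","w"))
print(state()['tool_pos'])
for n,p in [("hole",(0,-94.5,118)),("c1",(66,-127,118)),("c2",(-66,-127,118)),("ig",(0,66,150)),("og",(133,0,150)),("c3",(66,229,118)),("c4",(-66,229,118))]: print(n,pix(c,lock(*p),True).round(0))
plan([511,-183,160],7.2)
E
```

```text
[520.12313146  62.64125778 300.32812277]
hole [325. 222.]
c1 [380. 248.]
c2 [269. 247.]
ig [328.  73.]
og [455. 145.]
c3 [385. -52.]
c4 [269. -54.]
t 1.95 pos [520.1  62.6 300.3] yaw 7.6 F [0.6 0.4 0.5] width 72.5 dist [  -9.1 -245.6 -140.3] rows 5
[np.float64(-48.5), np.float64(-8.3), np.float64(28.0), np.float64(-0.01), np.float64(-0.01), np.float64(0.08)]
[np.float64(-48.5), np.float64(-8.2), np.float64(28.1), np.float64(-0.01), np.float64(-0.01), np.float64(0.08)]
[np.float64(-48.5), np.float64(-8.2), np.float64(28.1), np.float64(-0.01), np.float64(-0.01), np.float64(0.08)]
[np.float64(-48.5), np.float64(-8.1), np.float64(28.1), np.float64(-0.01), np.float64(-0.01), np.float64(0.08)]
[np.float64(-48.5), np.float64(-8.0), np.float64(28.1), np.float64(-0.01), np.float64(-0.01), np.float64(0.08)]
```

View pics/w1.png

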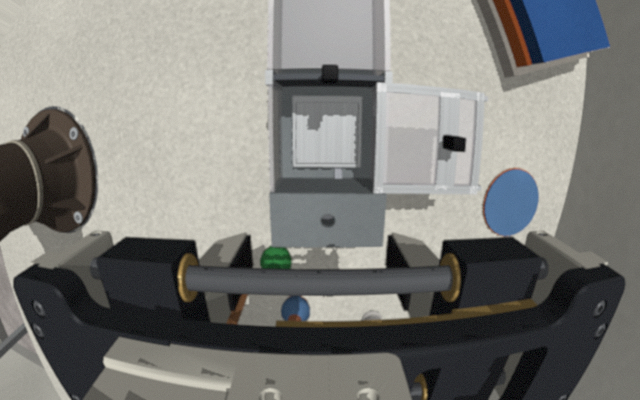

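```bash
cat > fit.py <<'E'
from h import *
import json
c=json.load(open("w1.json")); im=cv2.imread("pics/w1.png")
g=cv2.cvtColor(im,cv2.COLOR_BGR2GRAY)
sub=g[205:235,310:345]; _,m=cv2.threshold(sub,0,255,cv2.THRESH_BINARY_INV+cv2.THRESH_OTSU)
n,_,st,ce=cv2.connectedComponentsWithStats(m)
for i in range(1,n):
    if st[i,4]>20: print(st[i],ce[i]+[310,205])
hs=(328,219.5)
obs=[(hs,(0,-94.5,118)),((384,246),(66,-127,118)),((271,246),(-66,-127,118)),((387,189.5),(66,-62,118)),((270,189.5),(-66,-62,118))]
M=np.array([onz(c,p,q[2],True)[:2] for p,q in obs]);L=np.array([q[:2] for _,q in obs],float)
def f(v):
    cc,s=np.cos(v[2]),np.sin(v[2]);return (L@np.array([[cc,s],[-s,cc]])+v[:2]-M)
r=least_squares(lambda v:f(v).ravel(),[500,100,0],loss='soft_l1',f_scale=3)
print(r.x,np.degrees(r.x[2]));print(np.round(f(r.x),1)); print("hole",M[0],lock(0,-94.5,0))
E
python3 fit.py
```

```text
[ 11  12  14  10 115] [327.70434783 221.47826087]
[5.25021075e+02 1.16247804e+02 1.29628412e-01] 7.4271608924776
[[ 0.2  0.6]
 [-1.2  1.6]
 [ 0.9  1.9]
 [ 0.6 -2.4]
 [-0.5 -2. ]]
hole [537.0373235   21.95360016] [534.6036438   18.75271596   0.        ]
```

play_rows(
  rows=[
    [-48.5,-8,28,0,0,0,0.0],
    [-48.5,-8,28,0,0,0,0.0],
    [-48.5,-8,28,0,0,0,0.0],
    [-48.5,-8,28,0,0,0.4,0.0],
    [-48.5,-8,28,0,0,0,0.0],
    [0,0,0,0,0,0,0.0],
  ],
)

```text
t: 2.7
tool_pos: [510.2, -186.6, 159.0]
eef_rot: [-0.001, 0.663, 0.748, -0.001]
contact_force: [-0.3, 0.8, 0.7]
width: 45.8
grasp_force: 0.0
```

```bash
python3 - <<'E'
from h import *
c=camera_info("wrist"); im=capture("wrist"); cv2.imwrite("pics/w2.png",im[:,:,::-1])
print(state()['tool_pos'],state()['width'])
hsv=cv2.cvtColor(im,cv2.COLOR_RGB2HSV)
m=cv2.inRange(hsv,(3,110,60),(16,255,255));n,_,st,ce=cv2.connectedComponentsWithStats(m)
print('pred',pix(c,[511,-183,70],True),pix(c,[392,-183,135],True))
for i in range(1,n):
    if st[i,4]>30: print(st[i],ce[i],onz(c,ce[i],70,True).round(1))
E
```

```text
[ 511.44920337 -184.170691    159.82533533] 46.16317124926366
pred [319.54074441 204.69613473] [142.07327033 211.28280057]
[570  14  23  80 114] [575.19298246  52.14912281] [742.5   2.3  70. ]
[554 113  18  68  99] [558.26262626 144.39393939] [731.6 -95.8  70. ]
[ 143  142   96   90 3932] [191.14292981 179.17472024] [ 401.7 -174.2   70. ]
[309 186  27  32 671] [321.95976155 201.77198212] [ 512.6 -180.3   70. ]
[135 198  22  25 434] [145.34331797 210.23041475] [ 354.5 -207.9   70. ]
[ 28 237  17  22 251] [ 34.62151394 247.24302789] [ 167.8 -282.    70. ]
```

View pics/w2.png

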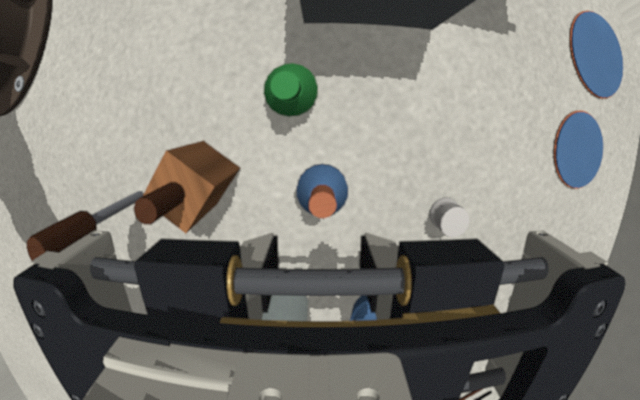

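play_rows(
  rows=[
    [0.5,0.5,35,0,0,0,0.0],
    [0.5,0,35,0,0,0,0.0],
    [0,0,35,0,0,0,0.0],
    [0,0,0,0,0,0,0],
    [0,0,0,0,0,0,-0.6],
    [0,0,0,0,0,0,-0.8],
    [0,0,0,0,0,0,-0.8],
    [0,0,0,0,0,0,-0.8],
  ],
  grip_force=20,
)

```text
t: 3.75
tool_pos: [513.4, -183.1, 56.6]
eef_rot: [0.001, 0.662, 0.75, 0.001]
contact_force: [-1.6, 0.6, 7.7]
width: 21.2
grasp_force: 20.0
```

```bash
python3 - <<'E'
from h import *
print(state()['grasp_force'])
LOCK[:]=[524,114.5,.128]
plan([507.8,-181.5,215],7.3)
print(lock(-3,0,215),lock(-2,0,92))
E
```

```text
19.971997439861298
t 3.75 pos [ 513.4 -183.1   56.6] yaw 7.1 F [-1.6  0.6  7.7] width 21.2 dist [ -5.6   1.6 158.4] rows 3
[np.float64(0.7), np.float64(-1.7), np.float64(-52.8), np.float64(0.03), np.float64(0.0), np.float64(-0.06)]
[np.float64(0.7), np.float64(-1.7), np.float64(-52.8), np.float64(0.03), np.float64(0.0), np.float64(-0.06)]
[np.float64(0.8), np.float64(-1.8), np.float64(-52.8), np.float64(0.03), np.float64(0.0), np.float64(-0.06)]
[521.02454246 114.11704772 215.        ] [522.01636164 114.24469848  92.        ]
```

play_rows(
  rows=[
    [0,0,-30,0,0,0,-0.8],
    [0,0,-60,0,0,0,-0.8],
    [0,0,-60,0,0,0,-0.8],
    [59,9,-12,0,0,0,-0.8],
    [59,9,0,0,0,0,-0.8],
    [59,9,0,0,0,0,-0.8],
    [58,9,0,0,0,0,-0.8],
    [58,9,0,0,0,0,-0.8],
  ],
  grip_force=25,
)

```text
t: 4.75
tool_pos: [520.9, 115.2, 218.1]
eef_rot: [0.0, 0.662, 0.75, 0.0]
contact_force: [1.3, 0.5, -0.5]
width: 21.1
grasp_force: 24.9
```

```bash
python3 - <<'E'
from h import *
LOCK[:]=[524,114.5,.128]
plan(lock(-3,0,140),7.33)
c=camera_info("wrist"); im=capture("wrist"); cv2.imwrite("pics/w3.png",im[:,:,::-1])
print(state()['tool_pos'])
for n,p in [("tray",(41,41,43)),("tray",(-41,41,43)),("tray",(-41,-41,43)),("tray",(41,-41,43)),("ig",(0,66,150)),("og",(133,0,150)),("rim",(61,61,112)),("rim",(-61,61,112))]: print(n,pix(c,lock(*p),True).round(0))
E
```

```text
t 4.75 pos [520.9 115.2 218.1] yaw 7.1 F [ 1.3  0.5 -0.5] width 21.1 dist [  0.2  -1.1 -78.1] rows 2
[np.float64(-0.5), np.float64(-0.0), np.float64(39.0), np.float64(0.01), np.float64(-0.01), np.float64(-0.12)]
[np.float64(-0.5), np.float64(0.0), np.float64(39.0), np.float64(0.01), np.float64(-0.01), np.float64(-0.12)]
[520.44245249 125.17198236 217.45131082]
tray [359. 148.]
tray [282. 148.]
tray [284. 222.]
tray [357. 222.]
ig [321. 129.]
og [483. 216.]
rim [394. 134.]
rim [248. 134.]
```

View pics/w3.png

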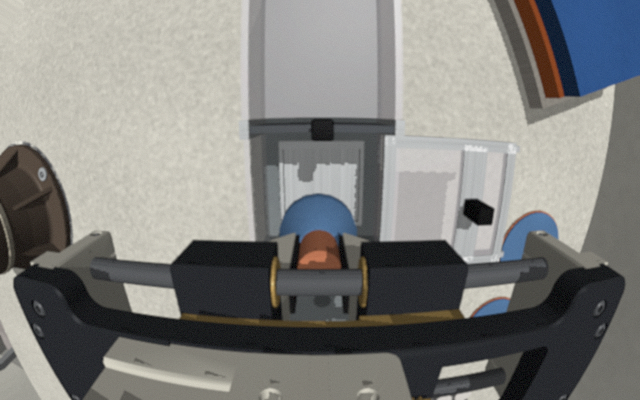

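play_rows(
  rows=[
    [0,0,0,0,0,0,-0.8],
    [0,0,0,0,0,0,-0.8],
    [0,0,25,0,0,0,-0.8],
    [0,0,40,0,0,0,-0.8],
    [0,0,20,0,0,0,-0.8],
    [0,0,15,0,0,0,-0.8],
    [0,0,0,0,0,0,-0.8],
    [0,0,0,0,0,0,-0.8],
  ],
)

```text
t: 5.8
tool_pos: [521.8, 113.1, 118.5]
eef_rot: [0.0, 0.662, 0.749, 0.001]
contact_force: [-0.4, 0.8, -0.8]
width: 21.4
grasp_force: 24.9
```

```bash
python3 - <<'E'
from h import *
LOCK[:]=[524,114.5,.128]
plan(lock(-3,0,92),7.33)
E
```

```text
t 5.8 pos [521.8 113.1 118.5] yaw 7.1 F [-0.4  0.8 -0.8] width 21.4 dist [ -0.8   1.  -26.5] rows 1
[np.float64(1.1), np.float64(-0.7), np.float64(26.5), np.float64(0.07), np.float64(-0.01), np.float64(-0.26)]
```

play_rows(
  rows=[
    [1,0,12,0,0,0,-0.8],
    [0,0,8,0,0,0,-0.8],
    [0,0,4,0,0,0,-0.8],
    [0,0,2,0,0,0,-0.8],
    [0,0,0.5,0,0,0,-0.8],
    [0,0,0,0,0,0,-0.8],
  ],
)

```text
t: 6.55
tool_pos: [520.9, 114.3, 91.7]
eef_rot: [-0.0, 0.662, 0.75, 0.0]
contact_force: [-2.9, -0.1, 6.8]
width: 21.8
grasp_force: 25.0
```

play_rows(
  rows=[
    [0,0,0,0,0,0,-0.45],
    [0,0,0,0,0,0,-0.25],
    [0,0,0,0,0,0,-0.25],
    [0,0,-15,0,0,0,-0.25],
    [0,0,-40,0,0,0,-0.25],
    [0,0,-50,0,0,0,-0.15],
    [0,0,-20,0,0,0,-0.15],
    [0,0,0,0,0,0,-0.15],
  ],
)

```text
t: 7.55
tool_pos: [522.2, 114.5, 218.6]
eef_rot: [0.001, 0.662, 0.75, 0.002]
contact_force: [-0.1, 0.7, -0.7]
width: 39.1
grasp_force: 0.0
```

```bash
python3 - <<'E'
from h import *
LOCK[:]=[524,114.5,.128]
c=camera_info("wrist"); im=capture("wrist"); cv2.imwrite("pics/w4.png",im[:,:,::-1])
print('vase pred',pix(c,lock(-3,0,105),True))
for x in (125,133,138): print(pix(c,lock(x,0,150),True))
hsv=cv2.cvtColor(im,cv2.COLOR_RGB2HSV)
b=cv2.inRange(hsv,(0,0,0),(180,255,40))[150:245,440:520];n,_,st,ce=cv2.connectedComponentsWithStats(b)
for i in range(1,n):
    if st[i,4]>60: print(st[i]+[440,150,0,0,0],ce[i]+[440,150])
plan(lock(133,0,190),7.33)
E
```

```text
vase pred [315.88604474 200.98341286]
[472.78103414 215.42678988]
[480.91737878 215.2441803 ]
[485.88022664 215.12869141]
[462 199  29  24 524] [475.96946565 210.61259542]
[440 240  33   5 120] [455.59166667 242.575     ]
t 7.6 pos [521.3 114.5 217.2] yaw 7.1 F [ 0.2 -0.2  0.1] width 38.8 dist [134.6  17.  -27.2] rows 3
[np.float64(0.0), np.float64(45.2), np.float64(9.1), np.float64(0.03), np.float64(-0.01), np.float64(-0.07)]
[np.float64(-0.0), np.float64(45.2), np.float64(9.1), np.float64(0.03), np.float64(-0.01), np.float64(-0.07)]
[np.float64(-0.1), np.float64(45.2), np.float64(9.1), np.float64(0.03), np.float64(-0.01), np.float64(-0.07)]
```

View pics/w4.png

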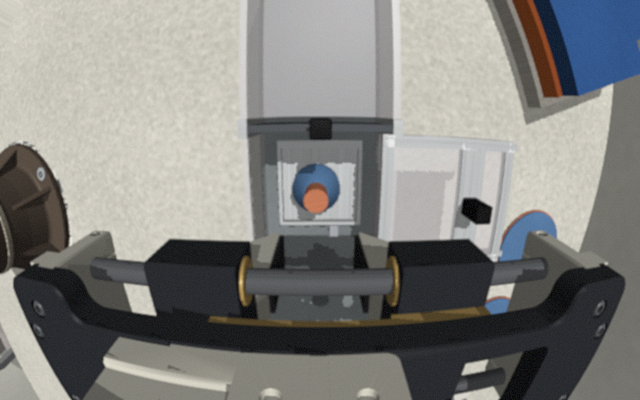

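play_rows(
  rows=[
    [0.5,45,9,0,0,0,-0.15],
    [0.5,45,9,0,0,0,-0.15],
    [0,46,9,0,0,0,-0.15],
    [0,0,0,0,0,0,-0.15],
    [0,0,28,0,0,0,-0.15],
    [0,0,28,0,0,0,-0.15],
    [0,0,0,0,0,0,-0.15],
    [0,0,0,0,0,0,-0.15],
  ],
)

```text
t: 8.6
tool_pos: [655.9, 132.0, 134.1]
eef_rot: [0.0, 0.662, 0.75, 0.0]
contact_force: [-0.2, -0.0, 1.4]
width: 38.8
grasp_force: 0.0
```

play_rows(
  rows=[
    [0,0,0,0,0,0,-0.7],
    [0,0,0,0,0,0,-0.9],
    [0,0,0,0,0,0,-0.9],
    [0,0,0,0,0,0,-0.9],
  ],
  grip_force=20,
)

```text
t: 9.1
tool_pos: [656.6, 132.3, 134.0]
eef_rot: [0.0, 0.662, 0.75, 0.001]
contact_force: [1.1, 0.6, 5.3]
width: 15.6
grasp_force: 20.0
```

```bash
python3 - <<'E'
from h import *
LOCK[:]=[524,114.5,.128]
plan(lock(20,0,133),7.33)
print(rot(state()['eef_rot']).apply([0,1,0]),state()['grasp_force'])
E
```

```text
t 9.1 pos [656.6 132.3 134. ] yaw 7.1 F [1.1 0.6 5.3] width 15.6 dist [-112.7  -15.3   -1. ] rows 2
[np.float64(-0.6), np.float64(-56.9), np.float64(0.4), np.float64(0.05), np.float64(-0.01), np.float64(-0.1)]
[np.float64(-0.5), np.float64(-56.9), np.float64(0.5), np.float64(0.05), np.float64(-0.01), np.float64(-0.1)]
[0.99227899 0.1240151  0.00163381] 20.001425743103027
```

play_rows(
  rows=[
    [0,-10,0,0,0,0,-0.9],
    [0,-20,0,0,0,0,-0.9],
    [0,-25,0,0,0,0,-0.9],
    [0,-25,0,0,0,0,-0.9],
    [0,-20,0,0,0,0,-0.9],
    [0,-10,0,0,0,0,-0.9],
    [0,-5,0,0,0,0,-0.9],
    [0,0,0,0,0,0,-0.9],
  ],
)

```text
t: 10.1
tool_pos: [543.4, 117.9, 134.0]
eef_rot: [0.001, 0.662, 0.75, 0.001]
contact_force: [5.8, 0.0, 2.5]
width: 16.0
grasp_force: 20.0
```

```bash
python3 - <<'E'
from h import *
LOCK[:]=[524,114.5,.128]
plan(lock(20,0,133),7.33)
E
```

```text
t 10.1 pos [543.4 117.9 134. ] yaw 7.1 F [5.8 0.  2.5] width 16.0 dist [ 0.4 -0.9 -1. ] rows 1
[np.float64(-0.9), np.float64(0.3), np.float64(1.0), np.float64(0.24), np.float64(0.01), np.float64(-0.22)]
```

play_rows(
  rows=[
    [0,-3,0,0,0,0,-0.9],
    [0,-3,0,0,0,0,-0.9],
    [0,0,0,0,0,0,-0.9],
  ],
)

```text
t: 10.48
tool_pos: [543.2, 117.9, 134.2]
eef_rot: [0.006, 0.662, 0.75, 0.005]
contact_force: [30.3, 2.1, -21.8]
width: 15.8
grasp_force: 20.0
```

play_rows(
  rows=[
    [0,6,0,0,0,0,-0.9],
    [0,0,0,0,0,0,-0.2],
    [0,0,0,0,0,0,-0.15],
    [0,0,-25,0,0,0,-0.15],
    [0,0,-30,0,0,0,-0.15],
    [33,-10,0,0,0,0,-0.15],
    [32,-10,0,0,0,0,-0.15],
    [0,0,0,0,0,0,-0.15],
  ],
)

```text
t: 11.48
tool_pos: [511.8, 182.9, 187.6]
eef_rot: [-0.001, 0.66, 0.751, -0.0]
contact_force: [-0.1, 0.4, 0.0]
width: 38.9
grasp_force: 0.0
```

```bash
python3 - <<'E'
from h import *
LOCK[:]=[523.6,114.5,.128]
plan(lock(0,66,134),7.33)
E
```

```text
t 11.47 pos [511.8 182.9 187.6] yaw 7.4 F [-0.1  0.4  0. ] width 38.9 dist [  3.4  -2.9 -53.6] rows 1
[np.float64(-3.4), np.float64(3.1), np.float64(53.6), np.float64(-0.12), np.float64(-0.07), np.float64(0.06)]
```

play_rows(
  rows=[
    [-1.5,3,20,0,0,0,-0.15],
    [0,0,25,0,0,0,-0.15],
    [0,0,8.5,0,0,0,-0.15],
    [0,0,0,0,0,0,-0.15],
    [0,0,0,0,0,0,-0.7],
    [0,0,0,0,0,0,-0.9],
    [0,0,0,0,0,0,-0.9],
    [0,0,0,0,0,0,-0.9],
  ],
  grip_force=35,
)

```text
t: 12.48
tool_pos: [515.7, 178.8, 135.1]
eef_rot: [-0.001, 0.662, 0.75, -0.001]
contact_force: [-6.2, -0.3, 7.1]
width: 15.9
grasp_force: 35.0
```

```bash
python3 - <<'E'
from h import *
LOCK[:]=[523.6,114.5,.128]
plan(lock(0,66,134),7.33)
for n in ["scene"]:
    im=capture(n); cv2.imwrite("pics/s5.png",cv2.resize(im[205:400,235:495,::-1],None,fx=3,fy=3))
E
```

```text
t 12.47 pos [515.7 178.8 135.1] yaw 7.1 F [-6.2 -0.3  7.1] width 15.9 dist [-0.6  1.2 -1.1] rows 1
[np.float64(1.2), np.float64(-0.4), np.float64(1.1), np.float64(-0.14), np.float64(-0.03), np.float64(-0.2)]
```

View pics/s5.png

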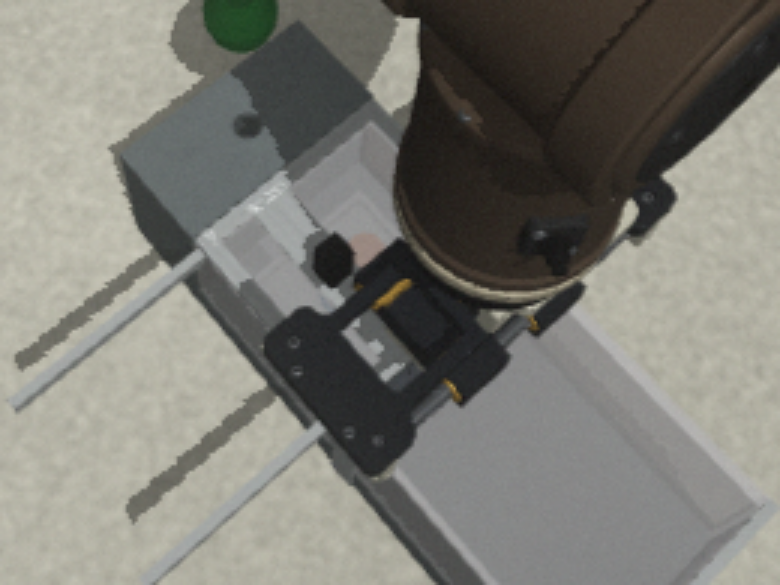

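Outer door is shut flush over the chamber, vase under it (copper at crop (365,245)), gripper holds the inner grip (width 15.9). Lifting.

play_rows(
  rows=[
    [0,0,-10,0,0,0,-0.9],
    [0,0,-20,0,0,0,-0.9],
    [0,0,-20,0,0,0,-0.9],
    [0,0,-20,0,0,0,-0.9],
    [0,0,-12,0,0,0,-0.9],
    [0,0,-4,0,0,0,-0.9],
    [0,0,-2,0,0,0,-0.9],
    [0,0,0,0,0,0,-0.9],
  ],
)

```text
t: 13.52
tool_pos: [515.5, 178.7, 220.4]
eef_rot: [-0.001, 0.662, 0.75, -0.002]
contact_force: [1.4, 1.6, -26.2]
width: 15.9
grasp_force: 35.0
```

play_rows(
  rows=[
    [0,0,2,0,0,0,-0.9],
    [0,0,0,0,0,0,-0.3],
    [0,0,0,0,0,0,-0.15],
    [0,0,-20,0,0,0,-0.15],
    [0,0,-40,0,0,0,-0.15],
    [0,0,0,0,0,0,-0.15],
  ],
)

```text
t: 14.28
tool_pos: [519.6, 179.1, 284.3]
eef_rot: [0.001, 0.662, 0.749, 0.003]
contact_force: [-0.4, -0.4, -0.2]
width: 39.4
grasp_force: 0.0
```

```bash
python3 - <<'E'
from h import *
plan([395,-183,250],-82.7,n=10)
E
```

```text
t 14.28 pos [519.6 179.1 284.3] yaw 7.1 F [-0.4 -0.4 -0.2] width 39.4 dist [-124.6 -362.1  -34.3] rows 10
[np.float64(-34.4), np.float64(-16.9), np.float64(3.2), np.float64(0.02), np.float64(-0.04), np.float64(8.98)]
[np.float64(-36.6), np.float64(-11.3), np.float64(3.3), np.float64(0.02), np.float64(-0.04), np.float64(8.98)]
[np.float64(-37.9), np.float64(-5.4), np.float64(3.3), np.float64(0.02), np.float64(-0.04), np.float64(8.98)]
[np.float64(-38.3), np.float64(0.6), np.float64(3.3), np.float64(0.02), np.float64(-0.04), np.float64(8.98)]
[np.float64(-37.7), np.float64(6.5), np.float64(3.4), np.float64(0.02), np.float64(-0.04), np.float64(8.98)]
[np.float64(-36.3), np.float64(12.3), np.float64(3.4), np.float64(0.02), np.float64(-0.04), np.float64(8.98)]
[np.float64(-33.9), np.float64(17.9), np.float64(3.4), np.float64(0.02), np.float64(-0.04), np.float64(8.98)]
[np.float64(-30.7), np.float64(22.9), np.float64(3.4), np.float64(0.02), np.float64(-0.04), np.float64(8.98)]
[np.float64(-26.7), np.float64(27.4), np.float64(3.4), np.float64(0.02), np.float64(-0.04), np.float64(8.98)]
[np.float64(-22.1), np.float64(31.3), np.float64(3.4), np.float64(0.02), np.float64(-0.04), np.float64(8.98)]
```

play_rows(
  rows=[
    [-34.5,-17,3,0,0,9,-0.15],
    [-36.5,-11.5,3,0,0,9,-0.15],
    [-38,-5.5,3,0,0,9,-0.15],
    [-38.5,0.5,3,0,0,9,-0.15],
    [-37.5,6.5,3,0,0,9,-0.15],
    [-36.5,12.5,3,0,0,9,-0.15],
    [-34,18,3,0,0,9,-0.15],
    [-30.5,23,3,0,0,9,-0.15],
  ],
)

```text
t: 15.28
tool_pos: [416.5, -112.5, 256.7]
eef_rot: [0.0, 0.977, 0.215, 0.001]
contact_force: [1.4, -0.8, -0.1]
width: 39.1
grasp_force: 0.0
```

play_rows(
  rows=[
    [-26.5,27.5,3,0,0,9,-0.15],
    [-22,31.5,3,0,0,9,-0.15],
    [0,0,0,0,0,0,-0.15],
    [0,0,0,0,0,0,-0.15],
    [0,0,0,0,0,0,-0.15],
  ],
)

```text
t: 15.9
tool_pos: [392.5, -182.9, 250.7]
eef_rot: [-0.0, 0.998, 0.063, 0.0]
contact_force: [0.2, -0.3, -0.1]
width: 39.3
grasp_force: 0.0
```

```bash
python3 - <<'E'
from h import *
c=camera_info("wrist"); im=capture("wrist"); cv2.imwrite("pics/w6.png",im[:,:,::-1])
for p in [(394,-183,135),(317.7,-200,190),(394,-183,85)]: print(p,pix(c,p,True).round(0))
plan([395,-183,160],-82.7)
E
```

```text
(394, -183, 135) [320. 198.]
(317.7, -200, 190) [329. 308.]
(394, -183, 85) [320. 186.]
t 15.95 pos [ 392.5 -182.9  250.7] yaw -82.7 F [ 0.4 -0.1  0.2] width 39.0 dist [  2.5  -0.1 -90.7] rows 2
[np.float64(1.2), np.float64(0.2), np.float64(45.3), np.float64(-0.0), np.float64(-0.01), np.float64(-0.02)]
[np.float64(1.3), np.float64(0.2), np.float64(45.3), np.float64(-0.0), np.float64(-0.01), np.float64(-0.02)]
```

View pics/w6.png

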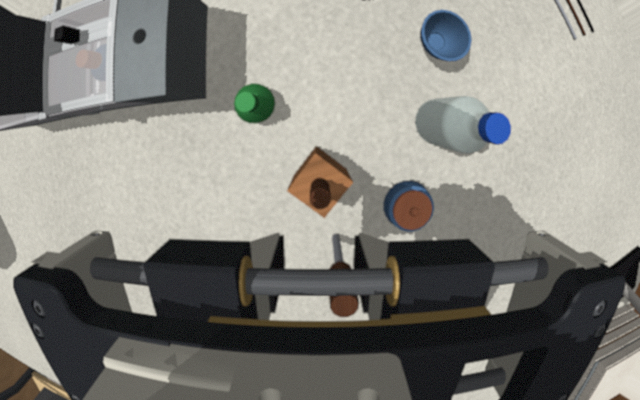

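play_rows(
  rows=[
    [2,0,40,0,0,0,-0.15],
    [0,0,45,0,0,0,-0.15],
    [0,0,40,0,0,0,-0.15],
    [0,0,21,0,0,0,-0.15],
    [0,0,0,0,0,0,-0.15],
    [0,0,0,0,0,0,-0.15],
  ],
)

```text
t: 16.7
tool_pos: [394.6, -183.5, 105.4]
eef_rot: [0.0, 0.998, 0.062, 0.0]
contact_force: [-0.3, -0.5, 0.7]
width: 38.8
grasp_force: 0.0
```

play_rows(
  rows=[
    [0,0,0,0,0,0,-0.5],
    [0,0,0,0,0,0,-0.7],
    [0,0,0,0,0,0,-0.8],
    [0,0,0,0,0,0,-0.8],
  ],
  grip_force=35,
)

```text
t: 17.2
tool_pos: [394.5, -183.4, 105.2]
eef_rot: [-0.0, 0.998, 0.062, 0.001]
contact_force: [-0.6, 1.2, 7.8]
width: 19.1
grasp_force: 35.0
```

```bash
python3 - <<'E'
from h import *
LOCK[:]=[523.6,114.5,.128]
plan([395,-183,260],-82.7)
S=camera_info("scene");im=capture("scene");cv2.imwrite("pics/s7.png",im[:,:,::-1])
print(lock(0,-94.5,118))
E
```

```text
t 17.2 pos [ 394.5 -183.4  105.2] yaw -82.9 F [-0.6  1.2  7.8] width 19.1 dist [  0.5   0.4 154.8] rows 3
[np.float64(0.2), np.float64(-0.1), np.float64(-51.6), np.float64(-0.0), np.float64(-0.02), np.float64(-0.06)]
[np.float64(0.2), np.float64(-0.1), np.float64(-51.6), np.float64(-0.0), np.float64(-0.02), np.float64(-0.06)]
[np.float64(0.2), np.float64(-0.1), np.float64(-51.6), np.float64(-0.0), np.float64(-0.02), np.float64(-0.06)]
[535.6629969   20.77308761 118.        ]
```

play_rows(
  rows=[
    [0,0,-20,0,0,0,-0.8],
    [0,0,-50,0,0,0,-0.8],
    [0,0,-50,0,0,0,-0.8],
    [0,0,-10,0,0,0,-0.8],
    [41,-46,0,0,0,0,-0.8],
    [42,-46,0,0,0,0,-0.8],
    [42,-46,0,0,0,0,-0.8],
    [41,-46.5,0,0,0,0,-0.8],
  ],
)

```text
t: 18.25
tool_pos: [536.4, 22.2, 233.8]
eef_rot: [-0.0, 0.998, 0.062, -0.001]
contact_force: [1.2, -1.1, -0.8]
width: 19.4
grasp_force: 35.0
```

play_rows(
  rows=[
    [0,0,0,0,0,0,-0.8],
    [0,0,0,0,0,0,-0.8],
    [0,0,0,0,0,0,-0.8],
    [0,0,0,0,0,0,-0.8],
  ],
)

```text
t: 18.75
tool_pos: [535.4, 19.2, 234.9]
eef_rot: [-0.0, 0.998, 0.061, 0.0]
contact_force: [0.9, -0.4, -0.0]
width: 19.3
grasp_force: 35.0
```

```bash
python3 - <<'E'
from h import *
LOCK[:]=[523.6,114.5,.128]
plan(lock(0,-94.5,225),-82.7)
c=camera_info("wrist"); tip=state()['tool_pos']-[0,0,95]
S=camera_info("scene");a=capture("scene");b=capture("wrist");T=camera_info("top");t=capture("top")
h=lock(0,-94.5,118)
for n,ci,f in (("S",S,0),("T",T,0),("W",c,1)): print(n,"tip",pix(ci,tip,f).round(1),"hole",pix(ci,h,f).round(1))
p=pix(S,h).astype(int); A=cv2.resize(a[p[1]-60:p[1]+40,p[0]-50:p[0]+50,::-1],(400,400),interpolation=cv2.INTER_CUBIC)
q=pix(c,h,True).astype(int); B=cv2.resize(b[q[1]-60:q[1]+40,q[0]-50:q[0]+50,::-1],(400,400),interpolation=cv2.INTER_CUBIC)
print(p,q); cv2.imwrite("pics/j8.png",np.hstack([A,B]))
E
```

```text
t 18.75 pos [535.4  19.2 234.9] yaw -83.0 F [ 0.9 -0.4 -0. ] width 19.3 dist [ 0.3  1.6 -9.9] rows 1
[np.float64(0.5), np.float64(-1.6), np.float64(9.9), np.float64(-0.04), np.float64(-0.01), np.float64(-0.29)]
S tip [316.8 240.4] hole [317.4 246.8]
T tip [281.5 164.1] hole [281.9 165.7]
W tip [319.6 206.7] hole [317.8 199.1]
[317 246] [317 199]
```

View pics/j8.png

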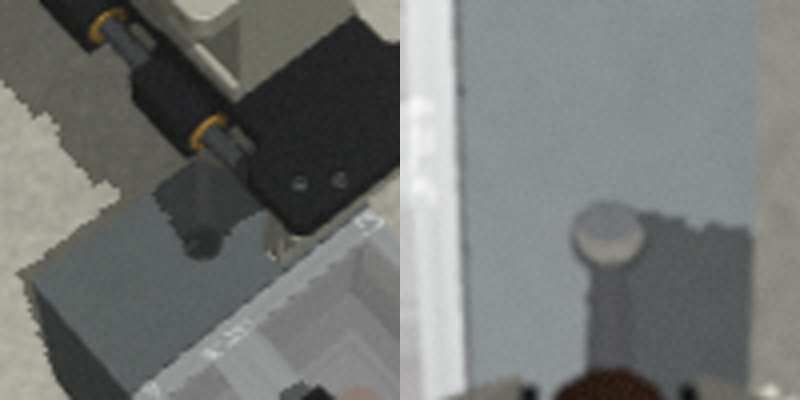

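play_rows(
  rows=[
    [1.2,-0.6,10,0,0,0,-0.8],
    [0,0,5,0,0,0,-0.8],
    [0,0,8,0,0,0,-0.8],
    [0,0,10,0,0,0,-0.8],
    [0,0,15,0,0,0,-0.8],
    [0,0,13,0,0,0,-0.8],
    [0,0,0,0,0,0,-0.8],
  ],
)

```text
t: 19.77
tool_pos: [536.2, 20.9, 172.5]
eef_rot: [0.0, 0.998, 0.062, -0.001]
contact_force: [-0.4, -0.3, -0.6]
width: 19.3
grasp_force: 35.0
```

In the hole, no contact force. Press.

play_rows(
  rows=[
    [0,0,8,0,0,0,-0.8],
    [0,0,6,0,0,0,-0.8],
    [0,0,4,0,0,0,-0.8],
    [0,0,1.5,0,0,0,-0.8],
    [0,0,0,0,0,0,-0.8],
  ],
)

```text
t: 20.4
tool_pos: [537.5, 20.7, 154.6]
eef_rot: [0.0, 0.998, 0.062, 0.001]
contact_force: [0.4, -1.0, 6.3]
width: 19.4
grasp_force: 35.0
```

play_rows(
  rows=[
    [0,0,1.5,0,0,0,-0.8],
    [0,0,0.5,0,0,0,-0.8],
    [0,0,0,0,0,0,-0.8],
    [0,0,0,0,0,0,-0.8],
    [0,0,0,0,0,0,-0.8],
    [0,0,0,0,0,0,-0.8],
    [0,0,0,0,0,0,-0.8],
  ],
)

```text
t: 21.28
tool_pos: [538.0, 20.7, 153.4]
eef_rot: [-0.0, 0.998, 0.062, 0.001]
contact_force: [-2.0, -0.4, 12.5]
width: 19.3
grasp_force: 35.0
```

```bash
python3 - <<'E'
from h import *
LOCK[:]=[523.6,114.5,.128]
T=camera_info("top");t=capture("top");cv2.imwrite("pics/t9.png",t[:,:,::-1])
S=camera_info("scene");s=capture("scene");cv2.imwrite("pics/s9.png",s[:,:,::-1])
for ci,im in ((T,t),(S,s)):
    hsv=cv2.cvtColor(im,cv2.COLOR_RGB2HSV)
    for y in (0,145):
        p=pix(ci,lock(-3,y,105)); x,yy=p.astype(int); print(y,p.round(),im[yy-2:yy+3,x-2:x+3].reshape(-1,3).mean(0).round())
        p=pix(ci,lock(-3,y,65)); 
E
```

```text
0 [242. 173.] [46. 41. 36.]
145 [179. 181.] [74. 64. 54.]
0 [356. 289.] [130. 131. 131.]
145 [421. 360.] [142. 127. 121.]
```

No more picture views; I'll check numerically from here.

```bash
python3 - <<'E'
from h import *
LOCK[:]=[523.6,114.5,.128]
S=camera_info("scene")
a=cv2.imread("pics/scene0.png").astype(int);s=cv2.imread("pics/s9.png").astype(int);s5=cv2.imread("pics/s7.png").astype(int)
for y in (0,145):
    for z in (105,60):
        x,v=pix(S,lock(-3,y,z)).astype(int)
        for n,i in (("start",a),("before",s5),("now",s)):
            m=i[v-3:v+4,x-3:x+4].reshape(-1,3).mean(0); print(y,z,n,"R-B",round(m[2]-m[0],1))
E
```

```text
0 105 start R-B -2.4
0 105 before R-B 19.7
0 105 now R-B -0.7
0 60 start R-B -2.3
0 60 before R-B -0.8
0 60 now R-B -2.3
145 105 start R-B -0.3
145 105 before R-B -0.3
145 105 now R-B 22.0
145 60 start R-B -0.4
145 60 before R-B -0.6
145 60 now R-B 17.6
```

play_rows(
  rows=[
    [0,0,-10,0,0,0,-0.8],
    [0,0,-20,0,0,0,-0.8],
    [0,0,-25,0,0,0,-0.8],
    [0,0,-25,0,0,0,-0.8],
    [0,0,-5,0,0,0,-0.8],
    [0,0,0,0,0,0,-0.8],
  ],
)

```text
t: 22.12
tool_pos: [536.7, 21.2, 236.8]
eef_rot: [-0.0, 0.998, 0.062, -0.0]
contact_force: [0.3, 0.1, -0.8]
width: 19.4
grasp_force: 35.0
```

```bash
python3 - <<'E'
from h import *
plan([394.5,-183.4,236],-82.9,n=5)
E
```

```text
t 22.12 pos [536.7  21.2 236.8] yaw -82.9 F [ 0.3  0.1 -0.8] width 19.4 dist [-142.2 -204.6   -0.8] rows 5
[np.float64(-33.3), np.float64(37.1), np.float64(0.2), np.float64(-0.01), np.float64(0.0), np.float64(0.01)]
[np.float64(-33.3), np.float64(37.1), np.float64(0.2), np.float64(-0.01), np.float64(0.0), np.float64(0.01)]
[np.float64(-33.3), np.float64(37.1), np.float64(0.2), np.float64(-0.01), np.float64(0.0), np.float64(0.01)]
[np.float64(-33.3), np.float64(37.1), np.float64(0.2), np.float64(-0.01), np.float64(0.0), np.float64(0.01)]
[np.float64(-33.3), np.float64(37.1), np.float64(0.2), np.float64(-0.01), np.float64(0.0), np.float64(0.01)]
```

Copper moved from y=0 to y=145 mm: the tray has carried the vase in. Return the pin.

play_rows(
  rows=[
    [-33,37,0,0,0,0,-0.8],
    [-33.5,37,0,0,0,0,-0.8],
    [-33.5,37,0,0,0,0,-0.8],
    [-33,37.5,0,0,0,0,-0.8],
    [-33.5,37,0,0,0,0,-0.8],
    [0,0,0,0,0,0,-0.8],
    [0,0,0,0,0,0,-0.8],
    [0,0,0,0,0,0,-0.8],
  ],
)

```text
t: 23.12
tool_pos: [395.3, -182.7, 236.9]
eef_rot: [0.0, 0.998, 0.063, -0.0]
contact_force: [0.1, 0.1, -0.9]
width: 19.7
grasp_force: 35.0
```

```bash
python3 - <<'E'
from h import *
plan([394.5,-183.4,185],-82.9)
E
```

```text
t 23.12 pos [ 395.3 -182.7  236.9] yaw -82.8 F [ 0.1  0.1 -0.9] width 19.7 dist [ -0.8  -0.7 -51.9] rows 1
[np.float64(-0.8), np.float64(0.6), np.float64(51.9), np.float64(0.01), np.float64(0.04), np.float64(0.13)]
```

play_rows(
  rows=[
    [-0.8,0.6,30,0,0,0,-0.8],
    [0,0,20,0,0,0,-0.8],
    [0,0,10,0,0,0,-0.8],
    [0,0,15,0,0,0,-0.8],
    [0,0,25,0,0,0,-0.8],
    [0,0,20,0,0,0,-0.8],
    [0,0,9,0,0,0,-0.8],
    [0,0,0,0,0,0,-0.8],
  ],
)

```text
t: 24.12
tool_pos: [393.9, -184.5, 108.0]
eef_rot: [-0.0, 0.998, 0.062, -0.0]
contact_force: [-0.3, 0.4, -0.5]
width: 19.3
grasp_force: 35.0
```

play_rows(
  rows=[
    [0,0,2,0,0,0,-0.8],
    [0,0,1,0,0,0,-0.8],
    [0,0,0,0,0,0,-0.8],
    [0,0,0,0,0,0,-0.8],
  ],
)

```text
t: 24.62
tool_pos: [394.1, -184.4, 105.4]
eef_rot: [-0.0, 0.998, 0.062, 0.0]
contact_force: [-0.5, -0.4, -0.2]
width: 19.2
grasp_force: 35.0
```

play_rows(
  rows=[
    [0,0,0,0,0,0,-0.3],
    [0,0,0,0,0,0,-0.15],
    [0,0,0,0,0,0,-0.15],
    [0,0,-10,0,0,0,-0.15],
    [0,0,-40,0,0,0,-0.15],
    [0,0,-50,0,0,0,-0.15],
    [0,0,-60,0,0,0,-0.15],
    [0,0,-15,0,0,0,-0.15],
  ],
)

```text
t: 25.62
tool_pos: [395.2, -185.6, 283.4]
eef_rot: [0.0, 0.998, 0.062, 0.002]
contact_force: [-0.4, 0.5, -0.8]
width: 38.9
grasp_force: 0.0
```

```bash
python3 - <<'E'
from h import *
LOCK[:]=[523.6,114.5,.128]
plan(lock(0,66,284)+[1.5,-1,0],7.1,n=10)
c=camera_info("wrist"); im=capture("wrist"); old=cv2.imread("pics/w6.png")[:,:,::-1]
cv2.imwrite("pics/w10.png",im[:,:,::-1])
print('pin pred',pix(c,(394,-183.4,135),True))
T=camera_info("top");t=capture("top");s=capture("scene");cv2.imwrite("pics/s10.png",s[:,:,::-1])
# handle: dark brown blob near the stand
for n,i in (("old",old),("new",im)):
    x=i[150:235,275:365].astype(int); m=((x.sum(2)<150)).astype(np.uint8); k,_,st,ce=cv2.connectedComponentsWithStats(m)
    for j in range(1,k):
        if st[j,4]>60: print(n,st[j],ce[j]+[275,150])
d=np.abs(s.astype(int)-cv2.imread("pics/scene0.png")[:,:,::-1]).sum(2)[115:180,305:345]; print("stand diff px",(d>90).sum())
E
```

```text
t 25.62 pos [ 395.2 -185.6  283.4] yaw -82.9 F [-0.4  0.5 -0.8] width 38.9 dist [121.4 364.6   0.6] rows 10
[np.float64(16.6), np.float64(-34.7), np.float64(0.0), np.float64(-0.02), np.float64(-0.02), np.float64(9.0)]
[np.float64(10.9), np.float64(-36.8), np.float64(-0.0), np.float64(-0.02), np.float64(-0.02), np.float64(9.0)]
[np.float64(5.0), np.float64(-38.1), np.float64(-0.0), np.float64(-0.02), np.float64(-0.02), np.float64(9.0)]
[np.float64(-1.0), np.float64(-38.4), np.float64(-0.0), np.float64(-0.02), np.float64(-0.02), np.float64(9.0)]
[np.float64(-7.0), np.float64(-37.8), np.float64(-0.1), np.float64(-0.02), np.float64(-0.02), np.float64(9.0)]
[np.float64(-12.8), np.float64(-36.2), np.float64(-0.1), np.float64(-0.02), np.float64(-0.02), np.float64(9.0)]
[np.float64(-18.3), np.float64(-33.8), np.float64(-0.1), np.float64(-0.02), np.float64(-0.02), np.float64(9.0)]
[np.float64(-23.4), np.float64(-30.5), np.float64(-0.1), np.float64(-0.02), np.float64(-0.02), np.float64(9.0)]
[np.float64(-27.9), np.float64(-26.5), np.float64(-0.1), np.float64(-0.02), np.float64(-0.02), np.float64(9.0)]
[np.float64(-31.7), np.float64(-21.8), np.float64(-0.1), np.float64(-0.02), np.float64(-0.02), np.float64(9.0)]
pin pred [317.02611414 192.61978435]
old [41  0 21 16 74] [325.93243243 157.06756757]
old [ 36  29  20  29 431] [320.79814385 192.77030162]
new [39  0 20 15 65] [323.18461538 156.4       ]
new [ 35  26  17  14 129] [318.45736434 181.56589147]
stand diff px 213
```

```bash
python3 - <<'E'
from h import *
LOCK[:]=[523.6,114.5,.128]
plan(lock(0,66,284)+[1.5,-1,0],6.9,n=10)
a=cv2.imread("pics/scene0.png").astype(int);s=cv2.imread("pics/s10.png").astype(int)
for n,i in (("start",a),("now",s)):
    x=i[110:180,300:340]; m=((x[:,:,2]<95)&(x[:,:,2]-x[:,:,0]>18)).astype(np.uint8); k,_,st,ce=cv2.connectedComponentsWithStats(m)
    for j in range(1,k):
        if st[j,4]>25: print(n,st[j],(ce[j]+[300,110]).round(1))
E
```

```text
t 25.77 pos [ 394.3 -184.3  280.7] yaw -82.8 F [ 0.   0.  -0.8] width 39.1 dist [122.3 363.3   3.3] rows 10
[np.float64(16.7), np.float64(-34.5), np.float64(-0.3), np.float64(0.0), np.float64(-0.01), np.float64(-8.97)]
[np.float64(21.9), np.float64(-31.5), np.float64(-0.3), np.float64(0.0), np.float64(-0.01), np.float64(-8.97)]
[np.float64(26.5), np.float64(-27.7), np.float64(-0.3), np.float64(0.0), np.float64(-0.01), np.float64(-8.97)]
[np.float64(30.5), np.float64(-23.2), np.float64(-0.3), np.float64(0.0), np.float64(-0.01), np.float64(-8.97)]
[np.float64(33.7), np.float64(-18.2), np.float64(-0.3), np.float64(0.0), np.float64(-0.01), np.float64(-8.97)]
[np.float64(36.2), np.float64(-12.7), np.float64(-0.3), np.float64(0.0), np.float64(-0.01), np.float64(-8.97)]
[np.float64(37.7), np.float64(-6.9), np.float64(-0.3), np.float64(0.0), np.float64(-0.01), np.float64(-8.97)]
[np.float64(38.3), np.float64(-0.9), np.float64(-0.3), np.float64(0.0), np.float64(-0.01), np.float64(-8.97)]
[np.float64(38.0), np.float64(5.0), np.float64(-0.3), np.float64(0.0), np.float64(-0.01), np.float64(-8.97)]
[np.float64(36.7), np.float64(10.9), np.float64(-0.3), np.float64(0.0), np.float64(-0.01), np.float64(-8.97)]
start [ 18  12  11  23 121] [323.9 130.5]
start [ 11  41  25  24 558] [323.2 162.2]
now [  0   0  14  11 138] [305.9 114.6]
now [ 18  11  11  24 121] [323.8 129.8]
now [ 11  40  25  25 560] [323.3 162.2]
```

play_rows(
  rows=[
    [16.5,-34.5,0,0,0,-9,-0.15],
    [22,-31.5,0,0,0,-9,-0.15],
    [26.5,-27.5,0,0,0,-9,-0.15],
    [30.5,-23,0,0,0,-9,-0.15],
    [33.5,-18,0,0,0,-9,-0.15],
    [36,-12.5,0,0,0,-9,-0.15],
    [37.5,-7,0,0,0,-9,-0.15],
    [38.5,-1,0,0,0,-9,-0.15],
  ],
)

```text
t: 26.78
tool_pos: [491.3, 106.0, 278.5]
eef_rot: [-0.0, 0.77, 0.639, -0.001]
contact_force: [0.5, -0.2, 0.6]
width: 39.2
grasp_force: 0.0
```

play_rows(
  rows=[
    [38,5,0,0,0,-9,-0.15],
    [36.5,11,0,0,0,-9,-0.15],
    [0,0,0,0,0,0,-0.15],
    [0,0,0,0,0,0,-0.15],
    [0,0,0,0,0,0,-0.15],
  ],
)

```text
t: 27.4
tool_pos: [515.7, 176.3, 279.8]
eef_rot: [-0.0, 0.663, 0.749, -0.001]
contact_force: [-0.1, -0.2, -1.0]
width: 39.2
grasp_force: 0.0
```

```bash
python3 - <<'E'
from h import *
plan([515.7,178.8,220],7.1)
E
```

```text
t 27.4 pos [515.7 176.3 279.8] yaw 6.9 F [-0.1 -0.2 -1. ] width 39.2 dist [ -0.    2.5 -59.8] rows 1
[np.float64(2.5), np.float64(0.3), np.float64(59.8), np.float64(-0.05), np.float64(0.03), np.float64(-0.16)]
```

play_rows(
  rows=[
    [2.5,0,30,0,0,0,-0.15],
    [0,0,30,0,0,0,-0.15],
    [0,0,0,0,0,0,-0.15],
    [0,0,0,0,0,0,-0.6],
    [0,0,0,0,0,0,-0.9],
    [0,0,0,0,0,0,-0.9],
    [0,0,0,0,0,0,-0.9],
    [0,0,0,0,0,0,-0.9],
  ],
)

```text
t: 28.4
tool_pos: [515.4, 180.3, 220.4]
eef_rot: [-0.0, 0.662, 0.75, -0.0]
contact_force: [-2.6, -1.0, 4.1]
width: 15.8
grasp_force: 35.0
```

play_rows(
  rows=[
    [0,0,10,0,0,0,-0.9],
    [0,0,20,0,0,0,-0.9],
    [0,0,20,0,0,0,-0.9],
    [0,0,20,0,0,0,-0.9],
    [0,0,12,0,0,0,-0.9],
    [0,0,3,0,0,0,-0.9],
    [0,0,1,0,0,0,-0.9],
    [0,0,0,0,0,0,-0.9],
  ],
)

```text
t: 29.4
tool_pos: [515.7, 180.3, 136.1]
eef_rot: [-0.001, 0.662, 0.75, 0.001]
contact_force: [-11.6, -2.2, 26.6]
width: 15.6
grasp_force: 35.0
```

play_rows(
  rows=[
    [0,0,1,0,0,0,-0.9],
    [0,0,0,0,0,0,-0.9],
  ],
)

```text
t: 29.65
tool_pos: [515.8, 180.4, 136.0]
eef_rot: [-0.001, 0.662, 0.75, 0.001]
contact_force: [-15.3, -2.7, 39.2]
width: 15.8
grasp_force: 35.0
```

play_rows(
  rows=[
    [0,0,-2,0,0,0,-0.9],
    [0,0,0,0,0,0,-0.3],
    [0,0,0,0,0,0,-0.15],
    [0,0,0,0,0,0,-0.15],
    [0,0,-40,0,0,0,-0.15],
    [0,0,-60,0,0,0,-0.15],
    [0,0,-60,0,0,0,-0.15],
    [0,0,0,0,0,0,-0.15],
  ],
)

```text
t: 30.65
tool_pos: [518.3, 180.6, 299.7]
eef_rot: [0.001, 0.662, 0.75, 0.004]
contact_force: [-1.1, 0.1, -1.4]
width: 38.9
grasp_force: 0.0
```

```bash
python3 - <<'E'
from h import *
LOCK[:]=[523.6,114.5,.128]
S=camera_info("scene");s=capture("scene").astype(int)[:,:,::-1]
w=camera_info("wrist");b=capture("wrist");cv2.imwrite("pics/w12.png",b[:,:,::-1]);a=cv2.imread("pics/scene0.png").astype(int)
for z in (105,60):
    for y in (0,145):
        x,v=pix(S,lock(-3,y,z)).astype(int); m=s[v-3:v+4,x-3:x+4].reshape(-1,3).mean(0);print(y,z,"R-B",round(m[2]-m[0],1))
for n,i in (("start",a),("now",s)):
    x=i[110:180,300:340]; m=((x[:,:,2]<95)&(x[:,:,2]-x[:,:,0]>18)).astype(np.uint8); k,_,st,ce=cv2.connectedComponentsWithStats(m)
    for j in range(1,k):
        if st[j,4]>25: print(n,st[j],(ce[j]+[300,110]).round(1))
# black grips in the wrist view
for n,p in (("ig",(0,66,150)),("og",(20,0,150)),("ig if 10 up",(0,66,160)),("og if 8 open",(28,0,150))): print(n,pix(w,lock(*p),True).round(1))
m=(b.astype(int).sum(2)<110).astype(np.uint8)[:250,200:450];k,_,st,ce=cv2.connectedComponentsWithStats(m)
for j in range(1,k):
    if 80<st[j,4]<2000: print(st[j]+[200,0,0,0,0],(ce[j]+[200,0]).round(1))
# vase in box by wrist view
h=cv2.cvtColor(b,cv2.COLOR_RGB2HSV); mm=((b[:,:,0].astype(int)-b[:,:,2])>18).astype(np.uint8); p=pix(w,lock(-3,145,105),True).astype(int);print('vase pred',p,mm[p[1]-15:p[1]+15,p[0]-15:p[0]+15].sum()); k,_,st,ce=cv2.connectedComponentsWithStats(mm)
for j in range(1,k):
    if st[j,4]>80 and abs(ce[j][0]-p[0])<60: print(st[j],ce[j].round(1))
E
```

```text
0 105 R-B -4.0
145 105 R-B 23.9
0 60 R-B -3.8
145 60 R-B 19.4
start [ 18  12  11  23 121] [323.9 130.5]
start [ 11  41  25  24 558] [323.2 162.2]
now [ 11  12  26  53 949] [323.7 152.9]
ig [315.5 192. ]
og [334.8 252.5]
ig if 10 up [315.5 194.6]
og if 8 open [342.3 252.5]
[309 179  17  20 267] [316.3 188.5]
[329 238  14  12 151] [335.  243.7]
[389 241  61   9 469] [420.3 245.6]
[200 242  50   8 371] [223.4 245.7]
vase pred [312 111] 250
[304 104  18  18 250] [312.7 112.3]
[ 208  306  283   22 2150] [364.2 319. ]
```

```bash
python3 -c "
from station import *
print(hand_in())"
```

```text
the job is handed in; nothing more can be done
None
```

I handed the job in at about 31 s of robot time, and no verdict came back: by my checks the vase stands on the tray in the box, both doors are shut and the pin is back in its block; note that I viewed 11 pictures, one over the limit of 10.

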